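Centre a wobbly bud vase on its display plinth with light pushes

TASK

The small blue and white bud vase has slipped to the edge of its round plinth. Push or tap it lightly low on its round belly with the fingertips, without gripping or lifting it and without knocking it over, until it stands upright in the middle of its plinth with the brass ring showing all round. Leave the black doll, the two loose brooches and everything else as they are, and take the hand away.

Things in the scene. Friction and masses are not known exactly. Their poses are not given: they have to be found in the camera images.
- vase: Loose ceramic bud vase on its plinth: blue belly, white neck. 61 mm tall; foot 26 mm across, belly 47 mm across at its widest, 24 mm above the foot; neck 17 mm, mouth 21 mm across; 85-170 g. Origin: centre of underside, z up. Pushed slowly at the belly (fingertips 10 to 20 mm above the plinth) it slides under about 0.5 N and stops with the finger; pushed at the neck or struck it can topple.
- plinth_top (a point): Centre of the top face of the vase's own plinth: a round dark wooden plinth, fixed to the counter, 34 mm tall, top face 76 mm across (foot 88 mm across), with a flush brass ring (58 mm inner, 62 mm outer diameter) inlaid round its centre. The vase starts 17 to 23 mm off this centre, in any direction.
- other_doll: Turned wooden doll painted black with tan bands, 112 mm tall, 35 mm diameter, loose, already standing in the middle of the other plinth; to be left alone. Origin: centre of its underside.
- other_plinth_top (a point): Centre of the top face of the other plinth, which is the same as the first (34 mm tall, top 76 mm across), fixed, 0.2 m or more away.
- green_brooch: Green flower brooch, 33x34x8 mm, lying loose on the counter; to be left alone. Origin: centre of its underside.
- pink_brooch: Pink flower brooch, 34x33x8 mm, lying loose on the counter; to be left alone. Origin: centre of its underside.
Things that resemble listed ones, but are neither listed nor needed, are in the scene too. Leave any green or purple look-alike of the vase alone.

How it is judged:
By the outcome, as a careful person would: the job done as asked, in the order asked, and still so for the second after the job is handed in, with the robot touching nothing.
It also fails if it takes over 48 s, if anything falls off the work surface, if the arm or the gripper's body presses on something with over 40 N, if the wrist force passes 120 N, or if a joint passes its speed limit or range.

ROBOT

A 6-joint arm with a two-finger parallel gripper is mounted at the origin on a cart in front of the work surface, level with it; the furniture and walls round the work are solid. World frame = base frame: x ahead of the robot, y to its left, z up, the work surface at z = 0. Lengths are in mm, angles in rad, forces in N, time in s.
With the tool pointing down it reaches from about 350 to 975 mm from the base axis. Payload 7.1 kg.
Tool frame: the origin (TCP) lies at the very end of the fingers, on their centre line; the grasp point (between the pads) lies 19 mm behind it; z points along the fingers, y is the line along which they close (so a half turn about z gives the same grasp; the last joint's range is limited). The gripper opens to 88 mm and grips with 3 to 60 N. Pads are 20 mm wide; open, the fingers measure 115 mm over their backs; the gripper's body (75 mm by 178 mm) begins 61 mm behind the grasp point.
Start: joints at [1.18, 0.423, 1.63, -0, 1.089, -0.019], TCP at [227.026, 582.292, 222.675] pointing down, gripper open.
Joint ranges: [-3, 3], [-0.9, 2.11], [0.09, 2.58], [-1.31, 4.45], [0.11, 2.69], [-2.54, 2.54]. Speed limits (rad/s): [2.39, 2.39, 3.01, 3.14, 3.14, 3.14].

INTERFACE

Orientations are given as a rotation vector (axis times angle).
In Python, from workcell import * gives the robot as it stands.
- The arm moves only by the tool step_arm, never from a script. Its argument "deltas" is a list of rows, each a list of 3 entries, a list of its own where there are three numbers: the shift along the tool's x, y, z in units of 300 mm (1.0 is 300 mm), then the turn, a rotation vector about the tool's x, y, z in units of 1.5 rad (1.0 is 1.5 rad), then the gripper command: -1 is shut, 1 is fully open, values between are in proportion. In form: [[[dx, dy, dz], [rx, ry, rz], gripper], ...]. A call has 1 to 20 rows; each row is the pose to reach, as a shift and turn from the pose commanded when the call began, along the tool's axes at that moment; what a row does not reach only later rows make up. A row lasts 1/12 s, in which the tool goes at most 41.7 mm and 7.16 degrees, less where a joint would pass 70% of its speed; a pose out of reach is approached as far as the arm can. A call with a number of a shift or a turn outside -1 to 1 is refused whole. A call with a gripper value outside its range is refused whole. The fingers move at their own pace and stop on an object; the grip force is fixed at half the most. Time passes only in rows, so rows that repeat a pose let the fingers close. It gives the time, the measured TCP pose, the force, the opening and the grip force at its end, in the units of the state.
- get_obs(): the state, without advancing time (a new reading comes with each control period).
- get_image(name): name is "scene" or "top" or "wrist"; returns a dict with "pixels" (420x560x3 uint8, red, green, blue), "fx", "fy", "cx", "cy" (pixels), "T" (4x4, takes a point from camera to world coordinates). Camera axes: x right, y down, z forward; pixel columns grow to the right and rows downward; lengths in mm; the calibration is good to about 2 mm. A picture is of the moment at which its call begins. There is no depth.
- close_job(): hands the job in; it is judged then, once.
The state is a dict: "t": time; "qpos": joint angles; "qvel": joint speeds; "joint_torque": joint torques, N m; "ee_pos": TCP position; "orientation": TCP orientation; "ft_force": force on the tool from outside, world axes, zero at the start; "moment": the same for the moment, N m; "width": finger opening in mm; "grasp_force": force on a finger pad.
Only numpy, scipy, OpenCV 4.12 (cv2) and the standard library are available. Lean on these libraries where they do the work, as an engineer would, in place of code of your own. Each camera call takes 0.05 s, during which the arm holds its last target. There are 200 camera calls.

## Working session

There is one attempt and no reset: what is moved stays moved. The work goes in short steps, Python scripts to look and compute and a tool call to move; the robot and the scene stay as the last step left them, time stands still between calls to the robot, and variables do not carry over. Pictures are saved under pics/ and viewed, at most 10 in all, crops included, and the job is handed in when it is done.

Besides the shell and the picture viewer there is one more tool, called after "Call:" as name(argument=value, ...), one argument or row to a line, values as JSON. step_arm: Moves the arm, as the interface text tells. Its arguments: {"type":"object","properties":{"deltas":{"type":"array","items":{"type":"array"}}},"required":["deltas"]}

```bash
mkdir -p pics
python3 - <<'E'
from workcell import *
import cv2,numpy as np
for n in("scene","top"):
    d=get_image(n); cv2.imwrite(f"pics/{n}1.png",d["pixels"][:,:,::-1]); print(n,d["fx"],d["fy"],d["cx"],d["cy"],np.round(d["T"],4).tolist())
o=get_obs();print(o["t"],o["ee_pos"],o["orientation"],o["width"],o["ft_force"])
E
```

```text
scene 459.5583818476666 459.5583818476666 286.32986809850564 207.63283979865486 [[0.7326, -0.538, 0.4168, 121.4369], [-0.6805, -0.5692, 0.4614, -394.1094], [-0.011, -0.6217, -0.7831, 767.7509], [0.0, 0.0, 0.0, 1.0]]
top 493.5475317389521 493.5475317389521 275.3423327421676 200.02821887577852 [[0.021, -0.9977, 0.0638, 449.3369], [-0.9998, -0.0211, -0.0013, 28.516], [0.0026, -0.0637, -0.998, 1072.3516], [0.0, 0.0, 0.0, 1.0]]
0.1 [226.85252174 581.86509168 221.99660055] [-5.80571389e-01 -3.08720821e+00  2.07991446e-03] 87.71482972008137 [-0.28627581 -0.32449444 -0.43931904]
```

View pics/scene1.png

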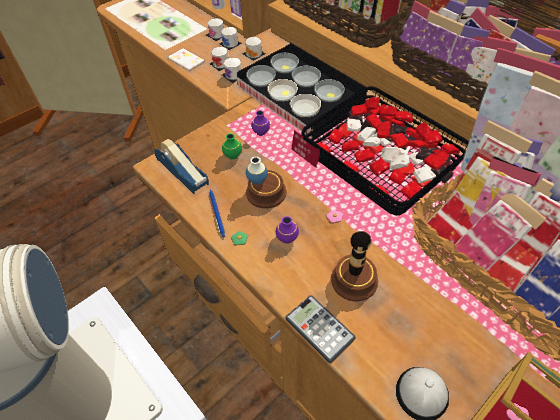

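View pics/top1.png

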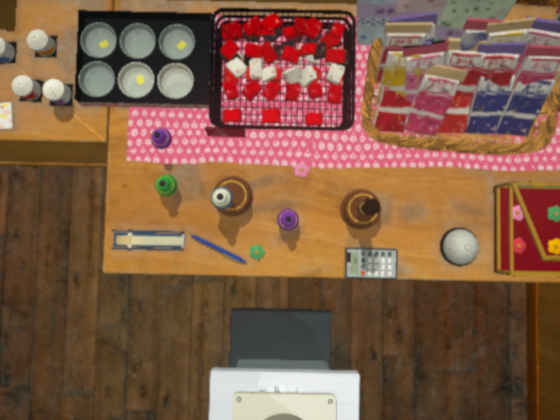

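The only blue and white vase standing on a plinth is at top px (222,197), or scene px (257,170). The look-alikes, green (166,185) and purple (160,138) and (288,219), stand on the counter. I'll confirm in an enlarged crop.

Run:
```python
import cv2,numpy as np
a=cv2.imread("pics/top1.png")[165:230,190:270]; b=cv2.imread("pics/scene1.png")[145:215,230:300]
a=cv2.resize(a,(400*8//8,325),interpolation=2);a=cv2.resize(cv2.imread("pics/top1.png")[165:230,195:265],None,fx=5.5,fy=5.5,interpolation=2)
b=cv2.resize(b,None,fx=5.5,fy=5.5,interpolation=2)
c=np.zeros((390,780,3),np.uint8);c[:a.shape[0],:a.shape[1]]=a;c[:b.shape[0],390:390+b.shape[1]]=b
cv2.imwrite("pics/crop1.png",c)
```

```text
(no output)
```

View pics/crop1.png

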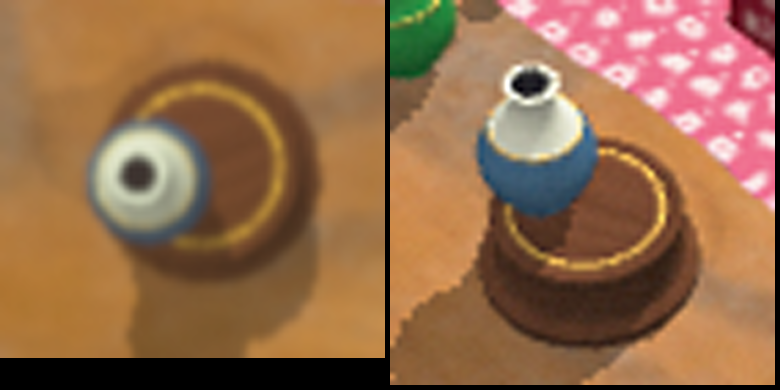

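The crop shows the blue-bellied, white-necked vase at the left edge of the ring, so it is the right one. The ring centre is at crop px (204,165) and the belly centre at about (149,182).

```bash
cat > h.py <<'E'
import numpy as np,cv2
def ray(d,u,v,z):
    T=np.array(d["T"]);r=T[:3,:3]@[(u-d["cx"])/d["fx"],(v-d["cy"])/d["fy"],1];p=T[:3,3]
    return (p+r*(z-p[2])/r[2]).round(1)
E
python3 - <<'E'
from workcell import *
from h import *
t=get_image("top");s=get_image("scene")
f=lambda x,y:(194.6+x/5.5,164.6+y/5.5)
g=lambda x,y:(229.6+(x-390)/5.5,144.6+y/5.5)
print("ring",ray(t,*f(204,165),34),ray(s,*g(585,208),34))
print("belly",ray(t,*f(149,182),58),"mouth",ray(t,*f(138,174),95),ray(s,*g(531,83),95))
for n,u,v,z in[("green",166,185,30),("purple",288,219,30),("purple2",160,138,30),("gbrooch",257,252,4),("pbr",302,170,4),("sign",225,131,20),("doll",371,205,140)]:print(n,ray(t,u,v,z))
R=cv2.Rodrigues(get_obs()["orientation"])[0];print(R.round(3))
E
```

```text
ring [525.2 119.5  34. ] [525.7 119.7  34. ]
belly [516.6 137.8  58. ] mouth [517.  137.9  95. ] [518.4 137.4  95. ]
green [542.9 259.5  30. ]
purple [ 4.764e+02 -4.000e-01  3.000e+01]
purple2 [643.2 275.8  30. ]
gbrooch [404.6  64.3   4. ]
pbr [584.3 -29.5   4. ]
sign [663.3 138.8  20. ]
doll [ 503.3 -153.9  140. ]
[[-0.932  0.363 -0.   ]
 [ 0.363  0.932 -0.001]
 [-0.    -0.001 -1.   ]]
```

Call:
step_arm(
  deltas=[
    [[-0.665, -0.462, 0], [0, 0, 0], -0.3],
    [[-0.665, -0.462, 0], [0, 0, 0], -0.3],
    [[-0.665, -0.462, 0], [0, 0, 0], -0.3],
    [[-0.665, -0.462, 0], [0, 0, 0], -0.3],
    [[-0.665, -0.462, 0], [0, 0, 0], -0.3],
    [[-0.665, -0.462, 0], [0, 0, 0], -0.3],
    [[-0.665, -0.462, 0], [0, 0, 0], -0.3],
    [[-0.665, -0.462, 0], [0, 0, 0], -0.3],
  ],
)

```text
t: 0.87
ee_pos: [363.4, 379.3, 222.7]
orientation: [-0.586, -3.086, -0.0]
ft_force: [1.2, 0.7, 0.2]
width: 38.1
grasp_force: 0.0
```

Call:
step_arm(
  deltas=[
    [[-0.665, -0.462, 0], [0, 0, 0.51], -0.3],
    [[-0.665, -0.462, 0], [0, 0, 0.51], -0.3],
    [[-0.665, -0.462, 0], [0, 0, 0.51], -0.3],
    [[-0.665, -0.462, 0], [0, 0, 0.51], -0.3],
    [[-0.665, -0.462, 0], [0, 0, 0.51], -0.3],
    [[-0.665, -0.462, 0], [0, 0, 0.51], -0.3],
    [[-0.665, -0.462, 0], [0, 0, 0.51], -0.3],
    [[-0.665, -0.462, 0], [0, 0, 0.51], -0.3],
    [[-0.665, -0.462, 0], [0, 0, 0.51], -0.3],
    [[-0.665, -0.462, 0], [0, 0, 0.51], -0.3],
    [[-0.665, -0.462, 0], [0, 0, 0.51], -0.3],
    [[-0.665, -0.462, 0], [0, 0, 0.51], -0.3],
  ],
)

```text
t: 1.87
ee_pos: [497.4, 180.3, 222.7]
orientation: [-1.687, -2.65, 0.0]
ft_force: [1.2, -0.5, 0.6]
width: 30.6
grasp_force: 0.0
```

```bash
cat >> h.py <<'E'
def state(ring=(525.4,119.6),vase=(517,137.8)):
    from workcell import get_obs
    o=get_obs();R=cv2.Rodrigues(np.array(o["orientation"]))[0];p=np.array(o["ee_pos"])
    print(o["t"],p.round(1),R.round(3).tolist(),round(o["width"],1),np.round(o["ft_force"],2))
    for n,q in(("ring",ring),("vase",vase)):print(n,"in tool",(R.T@(np.array([*q,46])-p)).round(1))
E
python3 - <<'E'
from workcell import *
from h import *
state()
d=get_image("wrist");cv2.imwrite("pics/w1.png",d["pixels"][:,:,::-1])
E
```

```text
1.8667 [497.4 180.3 222.7] [[-0.423, 0.906, -0.0], [0.906, 0.423, 0.0], [0.0, -0.0, -1.0]] 30.6 [ 1.22 -0.51  0.55]
ring in tool [-66.9  -0.3 176.7]
vase in tool [-46.8  -0.2 176.7]
```

View pics/w1.png

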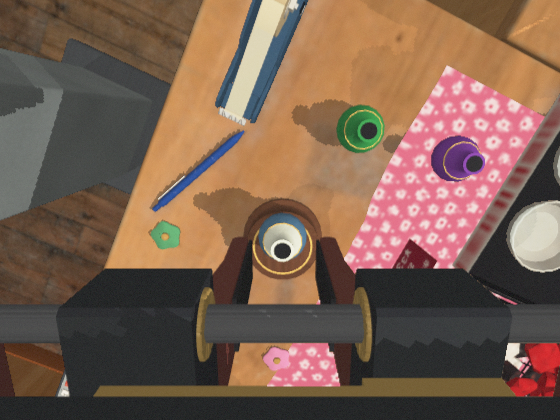

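Call:
step_arm(
  deltas=[
    [[0, 0, 0.12], [0, 0, 0], -0.318],
    [[0, 0, 0.24], [0, 0, 0], -0.318],
    [[0, 0, 0.36], [0, 0, 0], -0.318],
    [[0, 0, 0.46], [0, 0, 0], -0.318],
    [[0, 0, 0.53], [0, 0, 0], -0.318],
    [[0, 0, 0.57], [0, 0, 0], -0.318],
    [[0, 0, 0.59], [0, 0, 0], -0.318],
    [[0, 0, 0.59], [0, 0, 0], -0.318],
    [[0, 0, 0.59], [0, 0, 0], -0.318],
  ],
)

```text
t: 2.67
ee_pos: [498.7, 179.5, 46.5]
orientation: [1.69, 2.647, 0.001]
ft_force: [-0.0, 0.0, 0.4]
width: 29.9
grasp_force: 0.0
```

Call:
step_arm(
  deltas=[
    [[-0.01, 0, 0], [0, 0, 0], -0.318],
    [[-0.02, 0, 0], [0, 0, 0], -0.318],
    [[-0.03, 0, 0], [0, 0, 0], -0.318],
    [[-0.036, 0, 0], [0, 0, 0], -0.318],
    [[-0.041, 0, 0], [0, 0, 0], -0.318],
    [[-0.046, 0, 0], [0, 0, 0], -0.318],
    [[-0.051, 0, 0], [0, 0, 0], -0.318],
    [[-0.056, 0, 0], [0, 0, 0], -0.318],
    [[-0.06, 0, 0], [0, 0, 0], -0.318],
    [[-0.064, 0, 0], [0, 0, 0], -0.318],
    [[-0.068, 0, 0], [0, 0, 0], -0.318],
    [[-0.072, 0, 0], [0, 0, 0], -0.318],
    [[-0.076, 0, 0], [0, 0, 0], -0.318],
    [[-0.08, 0, 0], [0, 0, 0], -0.318],
    [[-0.084, 0, 0], [0, 0, 0], -0.318],
    [[-0.088, 0, 0], [0, 0, 0], -0.318],
    [[-0.092, 0, 0], [0, 0, 0], -0.318],
    [[-0.096, 0, 0], [0, 0, 0], -0.318],
    [[-0.1, 0, 0], [0, 0, 0], -0.318],
    [[-0.1, 0, 0], [0, 0, 0], -0.318],
  ],
)

```text
t: 4.33
ee_pos: [510.8, 151.7, 45.7]
orientation: [1.691, 2.647, -0.0]
ft_force: [-0.5, -0.8, 0.3]
width: 30.2
grasp_force: 0.1
```

Run:
```python
from workcell import *
from h import *
state()
t=get_image("top")["pixels"][:,:,::-1][165:230,195:265];s=get_image("scene")["pixels"][:,:,::-1][125:195,230:300]
c=np.zeros((390,780,3),np.uint8);t=cv2.resize(t,None,fx=5.5,fy=5.5,interpolation=2);s=cv2.resize(s,None,fx=5.5,fy=5.5,interpolation=2)
c[:t.shape[0],:385]=t;c[:385,390:775]=s;cv2.imwrite("pics/c2.png",c)
```

```text
4.3333 [510.8 151.7  45.7] [[-0.42, 0.907, 0.0], [0.907, 0.42, -0.0], [-0.0, 0.0, -1.0]] 30.2 [-0.47 -0.82  0.31]
ring in tool [-35.3  -0.2  -0.3]
vase in tool [-15.2  -0.2  -0.3]
```

View pics/c2.png

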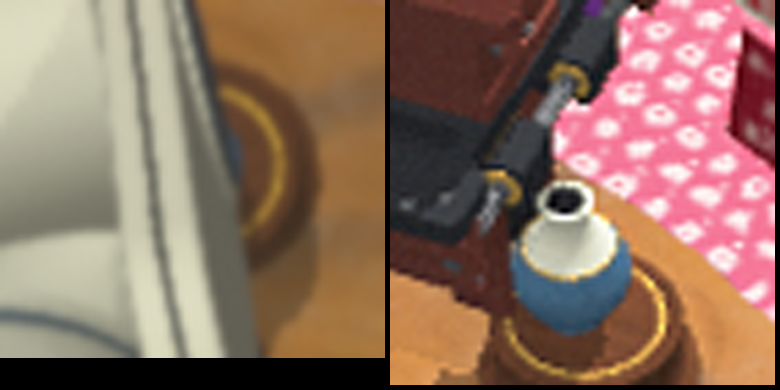

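The vase is upright and has moved partway. The mouth is at crop (567,203), which is scene px (261.8,161.5).

Run:
```python
from workcell import *
from h import *
s=get_image("scene");v=ray(s,261.8,161.5,95);print(v);state(vase=v[:2])
```

```text
[524.8 124.3  95. ]
4.4833 [510.7 151.8  45.7] [[-0.42, 0.907, 0.0], [0.907, 0.42, 0.0], [-0.0, 0.0, -1.0]] 29.9 [-0.25 -0.19  0.14]
ring in tool [-35.4  -0.2  -0.3]
vase in tool [-30.9   1.2  -0.3]
```

Call:
step_arm(
  deltas=[
    [[-0.003, 0, 0], [0, 0, 0], -0.318],
    [[-0.006, 0, 0], [0, 0, 0], -0.318],
    [[-0.009, 0, 0], [0, 0, 0], -0.318],
    [[-0.012, 0, 0], [0, 0, 0], -0.318],
    [[-0.015, 0, 0], [0, 0, 0], -0.318],
    [[-0.018, 0, 0], [0, 0, 0], -0.318],
    [[-0.018, 0, 0], [0, 0, 0], -0.318],
    [[-0.018, 0, 0], [0, 0, 0], -0.318],
    [[-0.018, 0, 0], [0, 0, 0], -0.318],
  ],
)

```text
t: 5.23
ee_pos: [513.0, 146.9, 45.7]
orientation: [1.691, 2.648, 0.0]
ft_force: [0.4, 0.2, -0.2]
width: 29.9
grasp_force: 0.0
```

Call:
step_arm(
  deltas=[
    [[0.01, 0, 0], [0, 0, 0], -0.318],
    [[0.03, 0, 0], [0, 0, 0], -0.318],
    [[0.07, 0, 0], [0, 0, 0], -0.318],
    [[0.13, 0, 0], [0, 0, 0], -0.318],
    [[0.13, 0, 0], [0, 0, 0], -0.318],
    [[0.13, 0, -0.1], [0, 0, 0], -0.318],
    [[0.13, 0, -0.22], [0, 0, 0], -0.318],
    [[0.13, 0, -0.34], [0, 0, 0], -0.318],
    [[0.2, 0, -0.46], [0, 0, 0], -0.318],
    [[0.3, 0, -0.5], [0, 0, 0], -0.318],
    [[0.4, 0, -0.5], [0, 0, 0], -0.318],
    [[0.5, 0, -0.5], [0, 0, 0], -0.318],
    [[0.6, 0, -0.5], [0, 0, 0], -0.318],
    [[0.6, 0, -0.5], [0, 0, 0], -0.318],
    [[0.6, 0, -0.5], [0, 0, 0], -0.318],
  ],
)

```text
t: 6.48
ee_pos: [436.3, 311.4, 195.6]
orientation: [1.686, 2.65, -0.0]
ft_force: [0.8, -0.9, -0.5]
width: 30.4
grasp_force: 0.0
```

Run:
```python
from workcell import *
from h import *
state()
t=get_image("top")["pixels"][:,:,::-1];s=get_image("scene")["pixels"][:,:,::-1]
c=np.zeros((600,780,3),np.uint8)
c[:385,:385]=cv2.resize(t[160:230,195:265],(385,385),interpolation=2);c[:385,390:775]=cv2.resize(s[135:205,230:300],(385,385),interpolation=2)
c[390:590,:390]=t[100:300,90:480];c[390:590,390:780]=s[100:300,100:490]
cv2.imwrite("pics/c3.png",c)
```

```text
6.4833 [436.3 311.4 195.6] [[-0.424, 0.906, 0.0], [0.906, 0.424, -0.0], [-0.0, -0.0, -1.0]] 30.4 [ 0.85 -0.94 -0.49]
ring in tool [-211.4   -0.6  149.7]
vase in tool [-191.4   -0.5  149.7]
```

View pics/c3.png

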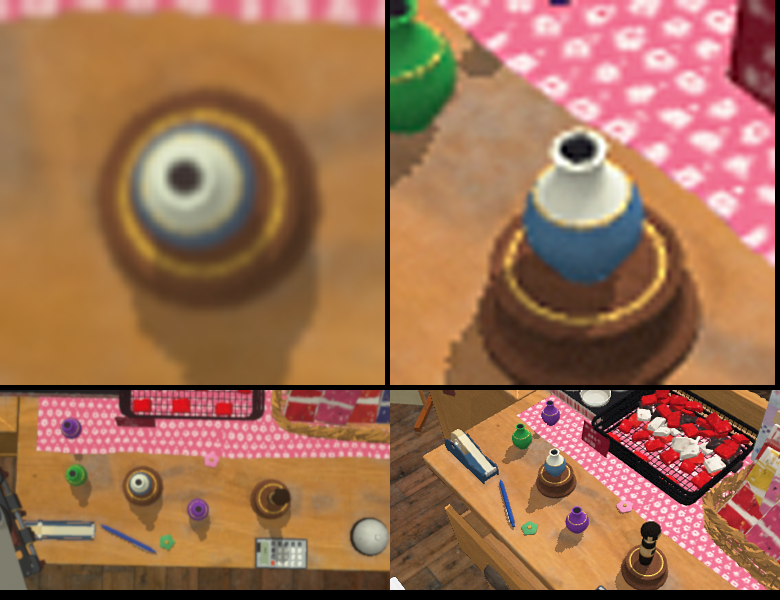

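The vase is upright and the ring shows all round. In the top crop, the belly centre is at (195,186), the mouth at (184,177) and the ring centre at (203,192). In the scene crop, the mouth is at (578,151).

Run:
```python
from workcell import *
from h import *
t=get_image("top");s=get_image("scene")
f=lambda x,y:(194.6+x/5.5,159.6+y/5.5)
print(ray(t,*f(203,192),34),ray(t,*f(195,186),58),ray(t,*f(184,177),95),ray(s,229.6+188/5.5,134.6+151/5.5,95),ray(s,229.6+195/5.5,134.6+263/5.5,34))
```

```text
[525.4 119.9  34. ] [525.8 120.8  58. ] [526.2 121.5  95. ] [526.7 120.3  95. ] [525.7 119.7  34. ]
```

The vase is within about 1 mm of centre, with the arm clear and everything else in place, so I'm handing it in.

```bash
python3 -c "
from workcell import *
print(close_job())"
```

```text
the job is handed in; nothing more can be done
None
```

The vase stands upright within about 1–2 mm of the plinth's centre with the brass ring showing all round; the hand is well clear, nothing else looked moved in the last pictures, and I handed the job in at about 7 s.

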